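# Turn over the mirrored shaker stop

### The job

The three L-shaped stops for the shaker platform are laid out on the rubber mat ready for bolting down. Seen from above, each should be a right-hand one (looking along the long arm from the foot to the free end, the foot points to the right, as in the letter L, however it is turned on the mat), but one lies wrong face up and so shows as the mirror image. Turn over just that one and set it down flat where it was, its heading does not matter; do not let it drop or topple, and leave the other two as they lie.

Things in the scene. Friction and masses are not known exactly. Their poses are not given: they have to be found in the camera images.
- stop_1: plain aluminium L-shaped stop, 30 mm thick, 0.18 kg, both faces alike. Origin: middle of its 110 x 75 mm outline and thickness. Own x: along the long arm to its free end; z: thickness. Long arm: x -55..55, y 7.5..37.5 mm; foot: x -55..-25, y -37.5..7.5 mm. Own z up: right hand (foot to the right, like an L); own z down: mirrored. Centre of mass x -12, y 12 mm.
- stop_2: same shape, size, origin and axes as stop_1. Each stop starts flat on the mat at any heading, origin 15 mm above the mat; any of them may be in any of the three places of the row. The foot stands 45 mm out from the side of the 30 mm wide long arm. Thin dark rubber facing on the inner edges, three bolt bushes on each face.
- stop_3: same shape, size, origin and axes as stop_1. A stop also stands steadily by itself on the 75 x 30 mm outer side of its foot, long arm upright (110 mm high, origin 55 mm above the mat), or on the 110 x 30 mm outer side of its long arm, foot upright (75 mm high).
- mat: dark rubber mat fixed to the worktop, 260 x 580 x 3 mm, with the three stops in a row about 190 mm apart along its length. Origin: centre of its underside, on the worktop. Own x along the 260 mm side (roughly away from the robot), y along the 580 mm side, z up. A pair of forceps (8 mm high) lies near its edge on the robot's side.
Mind the look-alikes: they are no part of the job. What is shaped like the stop_3 but red is not meant.

How it is judged:
By the outcome, as a careful person would: the job done as asked, in the order asked, and still so for the second after the job is handed in, with the robot touching nothing.
It also fails if it takes over 64 s, if anything falls off the work surface, if the arm or the gripper's body presses on something with over 40 N, if the wrist force passes 120 N, or if a joint passes its speed limit or range.

### The arm

A 6-joint arm with a two-finger parallel gripper is mounted at the origin on a cart in front of the work surface, level with it; the furniture and walls round the work are solid. World frame = base frame: x ahead of the robot, y to its left, z up, the work surface at z = 0. Lengths are in m, angles in rad, forces in N, time in s.
With the tool pointing down it reaches from about 0.4 to 0.825 m from the base axis. Payload 7 kg.
Tool frame: the origin (TCP) lies midway between the tips of the shut fingers; the grasp point (between the pads) lies manip.grip_point_offset behind it (manip.grip_point_offset is the distance from the TCP to the grasp point, in m); y points along the fingers, z is the direction in which the jaws open and shut, and the axes are right-handed (so a half turn about y gives the same grasp; the last joint's range is limited). The gripper opens to 85 mm and grips with 20 to 120 N. Pads are 22 mm wide; open, the fingers measure 114 mm over their backs; the gripper's body (76 mm by 85 mm) begins 54 mm behind the grasp point. The pads swing forward as they close: fully open they stand 13 mm farther back than shut.
Start: joints at [1.607, 0.359, 0.012, 0, -1.224, -0.288], TCP at [0.168, 0.654, 0.199] pointing down, gripper open.
Joint ranges: [-3.07, 3.07], [-1.43, 2.12], [-1.02, 1.25], [-3.03, 1.67], [-3.05, -0], [-3.03, 3.03]. Speed limits (rad/s): [2.39, 2.39, 3.01, 3.14, 3.14, 3.14].

### API

Orientations are given as a unit quaternion [w, x, y, z].
In Python, from rig import get_obs, read_camera, order, spot_in, outline_of, tip_of, manip gives the robot as it stands.
- The arm moves only by the tool drive_tool, never from a script. Its argument "increments" is a list of rows, each a list of 5 numbers: the shift along the tool's x, y, z in cm, then the turn about the tool's y in rad, then the opening, from 0 (shut) to 1 (fully open). In form: [[x, y, z, roll, jaw], ...]. A call has 1 to 8 rows; each row shifts and turns the commanded pose from where the row before left it, along the tool's axes as they then stand; what a row does not reach is not made up. A row lasts 1/10 s, in which the tool goes at most 50 mm and 8.59 degrees, less where a joint would pass 70% of its speed; a pose out of reach is approached as far as the arm can. A call with a gripper value outside its range is refused whole. The fingers move at their own pace and stop on an object; "newtons" is the grip in N (left out, the last holds). Time passes only in rows, so rows that do not move let the fingers close. It gives the time, the measured TCP pose, the force and the opening at its end, in the units of the state.
- get_obs(): the state, without advancing time (a new reading comes with each control period).
- read_camera(name): name is "scene" or "top" or "wrist"; returns a dict with "frame" (420x560x3 uint8, red, green, blue), "fov_y" (degrees; the focal length in pixels is half the picture's height over the tangent of half this angle, whatever the lens; pixels are square), "cx", "cy" (the principal point, pixels), "rvec" (rotation vector, rad) and "tvec" (3), from world to camera coordinates, as OpenCV has them; the wrist camera has in their place "T_tool_cam" (4x4, takes a point from camera to tool coordinates, whose origin is the TCP and whose axes are the tool frame's). Camera axes: x right, y down, z forward; pixel columns grow to the right and rows downward; lengths in m; the calibration is good to about 2 mm. The wrist camera is an equidistant fisheye: a pixel r from the principal point sees the ray r / f radians off the axis. A picture is of the moment at which its call begins: read the wrist's pose just before it. There is no depth.
- order.sign_off(): hands the job in, once; it reports no verdict.
Trained networks look in the newest picture that a camera, given by its name, has taken for a name from the list of things; names that differ only in an ending like _2 or _b are one class to them, and where a whole thing is asked for, a point or a joint stands for the part that bears it (a point fixed in the world has none). Each returns a list of dicts, best first, with "conf" (0 to 1); they miss things now and then, are a little off and sometimes report something else, mostly with a low value. They report only what shows in the picture. A call takes as long as a camera call. They do not tell look-alikes from the thing itself.
- spot_in(label, camera): "location" ([x, y, z] in m, in world coordinates, good to about 4 mm: the middle of the surface that is visible of it).
- outline_of(label, camera): "region" (420x560 bool, what is visible of it).
- tip_of(label, camera): "location" ([x, y, z] in m, in world coordinates, good to about 4 mm: a listed point, or the origin of a listed thing).
The state is a dict: "time_s": time; "joint_positions": joint angles; "qd": joint speeds; "joint_efforts": joint torques, N m; "position": TCP position; "tcp_rot": TCP orientation; "contact_force": force on the tool from outside, world axes, zero at the start; "torque": the same for the moment, N m; "opening": finger opening in m.
Only numpy, scipy, OpenCV 4.12 (cv2) and the standard library are available. Lean on these libraries where they do the work, as an engineer would, in place of code of your own. Each camera call takes 0.05 s, during which the arm holds its last target. There are 200 camera calls.

## Working session

There is one attempt and no reset: what is moved stays moved. The work goes in short steps, Python scripts to look and compute and a tool call to move; the robot and the scene stay as the last step left them, time stands still between calls to the robot, and variables do not carry over. Pictures are saved under pics/ and viewed, about 8 in all and at most 12, crops included, and the job is handed in when it is done.

Besides the shell and the picture viewer there is one more tool, called after "Call:" as name(argument=value, ...) on one line, values as JSON. drive_tool: Moves the arm, as the interface text tells. Its arguments: {"type":"object","properties":{"increments":{"type":"array"},"newtons":{"type":"number"}},"required":["increments"]}

```bash
mkdir -p pics; ls; python3 - <<'E'
from rig import *
import cv2,numpy as np
o=get_obs();print(o); print({k:getattr(manip,k) for k in dir(manip) if k[0]!='_'})
ims=[]
for c in("top","scene"):
    r=read_camera(c);print(c,{k:v for k,v in r.items() if k!='frame'})
    cv2.imwrite(f"pics/{c}0.png",r['frame'][...,::-1])
    for n in("stop_1","mat"):
        print([(np.round(d['location'],3),round(d['conf'],2)) for d in tip_of(n,c)])
print(read_camera("wrist")["T_tool_cam"])
E
```

```text
pics
{'time_s': 0.0, 'joint_positions': array([ 1.60712588e+00,  3.59372066e-01,  1.10682202e-02, -3.27259824e-04,
       -1.22411618e+00, -2.88109645e-01]), 'qd': array([ 3.78911673e-04, -1.87703681e-03,  1.86231038e-03, -2.53874636e-05,
        5.44531299e-05, -9.71666531e-04]), 'joint_efforts': array([ 2.77009622e-04, -5.83328784e+01,  2.93433291e+01,  6.93715721e+00,
       -5.87425078e-03,  5.45438553e-06]), 'position': array([0.16806116, 0.65319253, 0.19838152]), 'tcp_rot': array([ 0.08883646, -0.08880718, -0.70092167,  0.70208987]), 'contact_force': array([-0.16250177,  0.34018578,  0.86469525]), 'torque': array([ 0.04330836, -0.04161895,  0.01424164]), 'opening': 0.08579386130968536}
{'Unreachable': <class 'rig.Unreachable'>, 'grip_point_offset': 0.0187}
top {'fov_y': 42.21163073668017, 'cx': 280.886103467093, 'cy': 214.08736598618336, 'rvec': array([ 2.11281776, -2.10802709,  0.17902132]), 'tvec': array([0.0592052 , 0.52266122, 1.22830377])}
[(array([ 0.506, -0.268,  0.017]), 0.76), (array([0.476, 0.114, 0.016]), 0.61), (array([ 0.489, -0.074,  0.016]), 0.61), (array([0.542, 0.378, 0.015]), 0.59)]
[(array([ 0.48 , -0.075,  0.   ]), 0.92)]
scene {'fov_y': 44.13673888653009, 'cx': 286.0789030983964, 'cy': 208.30821258510917, 'rvec': array([ 2.30843298, -0.79086278,  0.30799916]), 'tvec': array([-0.37179967,  0.30040519,  1.28414849])}
[(array([ 0.487, -0.076,  0.018]), 0.86), (array([0.543, 0.384, 0.015]), 0.68), (array([ 0.512, -0.266,  0.016]), 0.65), (array([0.476, 0.107, 0.02 ]), 0.57)]
[(array([ 0.479, -0.077, -0.002]), 0.62)]
[[ 4.27690110e-04  9.49390526e-01  3.14097829e-01 -7.94192806e-02]
 [ 5.02420799e-04 -3.14098022e-01  9.49390426e-01 -1.74581512e-01]
 [ 9.99999782e-01 -2.48235613e-04 -6.11330165e-04 -2.63450295e-04]
 [ 0.00000000e+00  0.00000000e+00  0.00000000e+00  1.00000000e+00]]
```

View pics/top0.png

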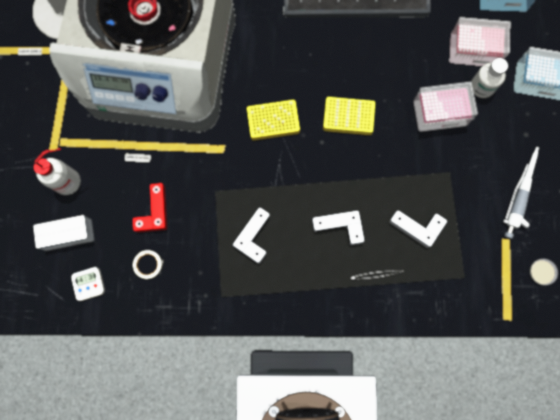

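View pics/scene0.png

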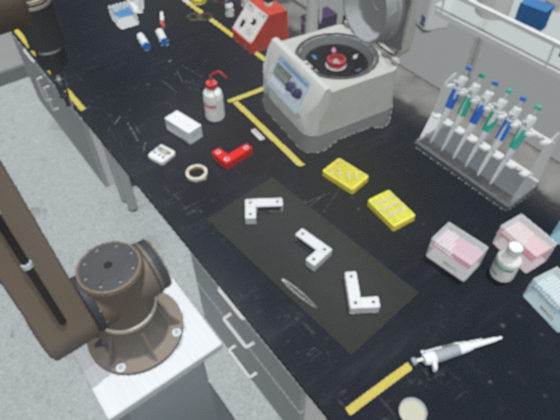

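The three candidates on the mat, by pixels in the top picture:
- Left (250,235): long arm up-right and foot to the right, so right-hand.
- Middle (340,224): long arm pointing left from the corner at (358,214) and foot down, which is the left side when looking along the arm. This one is mirrored.
- Right (420,228): long arm up-left and foot up-right, so right-hand.

The red one at (152,208) is the look-alike. Next I'll fit the poses and check with an enlarged crop.

```bash
cat > h.py <<'E'
from rig import *
import cv2,numpy as np
from scipy.spatial.transform import Rotation as R
from scipy.optimize import minimize
def cam(c):
    r=read_camera(c);f=210/np.tan(np.radians(r['fov_y'])/2)
    if 'rvec' in r: r['K']=np.array([[f,0,r['cx']],[0,f,r['cy']],[0,0,1]])
    r['f']=f;return r
def proj(r,P): return cv2.projectPoints(np.asarray(P,float).reshape(-1,3),r['rvec'],r['tvec'],r['K'],None)[0][:,0]
BOX=[((-.055,.055),(.0075,.0375)),((-.055,-.025),(-.0375,.0375))]
def render(r,T,Rm,s=4):
    m=np.zeros((420*s,560*s),np.uint8)
    for bx,by in BOX:
        P=np.array([[x,y,z] for x in bx for y in by for z in(-.015,.015)])@Rm.T+T
        h=cv2.convexHull(((proj(r,P)+.5)*s-.5).astype(np.float32)).astype(np.int32)
        cv2.fillConvexPoly(m,h,255)
    return cv2.resize(m,(560,420),interpolation=cv2.INTER_AREA)/255.
def flatR(yaw,up): return R.from_euler('z',yaw).as_matrix()@np.diag([1,1,1] if up else [1,-1,-1])
def fit(r,mask,xy0,up,z=.018):
    def cost(p):
        m=render(r,np.array([p[0],p[1],z]),flatR(p[2],up));return 1-np.minimum(m,mask).sum()/np.maximum(m,mask).sum()
    b=min((minimize(cost,[*xy0,y],method='Nelder-Mead',options=dict(initial_simplex=np.array([[*xy0,y],[xy0[0]+.01,xy0[1],y],[xy0[0],xy0[1]+.01,y],[*xy0,y+.4]]),maxiter=70)) for y in np.arange(0,6.2,.78)),key=lambda q:q.fun)
    return np.round(b.x,4),round(b.fun,3)
def white(r): # bright soft mask on dark mat
    g=r['frame'].min(2).astype(float);return np.clip((g-50)/130,0,1)
E
python3 - <<'E'
from h import *
for c in("top","scene"):
    r=cam(c)
    if c=="top": cv2.imwrite("pics/crop.png",cv2.resize(r['frame'][180:300,210:470,::-1],None,fx=3,fy=3,interpolation=cv2.INTER_CUBIC))
    dets=outline_of("stop_1",c)
    for n,xy in(("L",(.476,.112)),("M",(.488,-.075)),("R",(.509,-.267))):
        u=proj(r,[[*xy,.018]])[0].astype(int)
        m=np.zeros((420,560));w=28 if c=="top" else 32
        sl=np.s_[u[1]-w:u[1]+w,u[0]-w:u[0]+w];m[sl]=white(r)[sl]
        for up in(1,0): print(c,n,u,"right" if up else "mirror",*fit(r,m,xy,up))
E
```

```text
top L [259 235] right [ 0.479   0.114  -0.5983] 0.056
top L [259 235] mirror [0.4552 0.1103 4.0779] 0.379
top M [337 230] right [ 0.4781 -0.0952  3.3327] 0.372
top M [337 230] mirror [ 0.4914 -0.0758  1.7348] 0.043
top R [417 222] right [ 0.5132 -0.2677  0.9727] 0.082
top R [417 222] mirror [ 0.5174 -0.2914 -0.6414] 0.397
scene L [263 209] right [ 0.4751  0.1127 -0.6274] 0.541
scene L [263 209] mirror [0.4756 0.1191 3.5075] 0.593
scene M [307 248] right [ 0.4834 -0.0914  3.4395] 0.592
scene M [307 248] mirror [ 0.4894 -0.075   1.6971] 0.493
scene R [360 290] right [ 0.5105 -0.2681  0.9723] 0.398
scene R [360 290] mirror [ 0.5095 -0.272   5.1255] 0.52
```

View pics/crop.png

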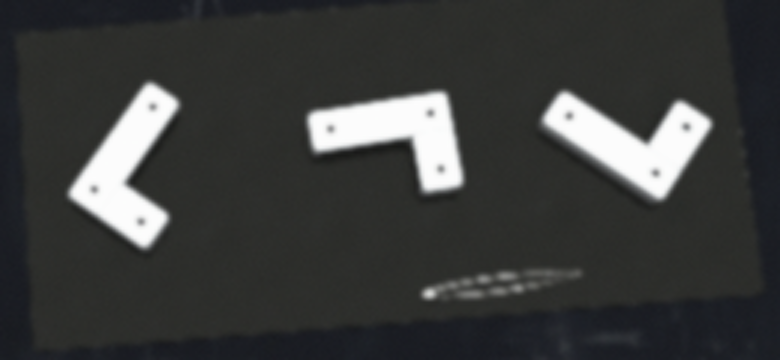

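The crop confirms it. The middle stop (crop 310–460, 95–190) has its foot on the left of the long arm, so it's mirrored. The fits agree: middle mirrored at (0.4905, -0.0755) with yaw 1.72, and the other two right-hand. I'll work out the approach to the free end.

```bash
cat >> h.py <<'E'
def go(P,jawyaw=None,verbose=1):
    """remaining shift (tool cm) & roll to bring TCP to P with jaw axis at jawyaw (mod pi)"""
    o=get_obs();q=o['tcp_rot'];A=R.from_quat([q[1],q[2],q[3],q[0]]).as_matrix()
    z=A[:,2];cur=np.arctan2(z[1],z[0]);d=0
    if jawyaw is not None: d=-((jawyaw-cur+np.pi/2)%np.pi-np.pi/2)  # tool y is down: roll = -yaw
    print('pos',o['position'].round(4),'jawyaw',round(cur,3),'j6',o['joint_positions'].round(3),'F',o['contact_force'].round(1),'open',round(o['opening'],4),'t',round(o['time_s'],2))
    sh=A.T@(np.array(P)-o['position'])*100
    print('axes x',A[:,0].round(3),'y',A[:,1].round(3),'z',A[:,2].round(3));print('shift cm',sh.round(2),'roll',round(d,3), 'shift after roll',(R.from_euler('y',d).as_matrix().T@sh).round(2))
E
python3 -c "
from h import *
go([.5066,-.0270,.1],.149)"
```

```text
pos [0.1682 0.6537 0.1993] jawyaw -1.823 j6 [ 1.607  0.359  0.012  0.    -1.224 -0.288] F [ 0.1 -0.1  0.2] open 0.0856 t 0.55
axes x [-0.968  0.249 -0.   ] y [ 0. -0. -1.] z [-0.249 -0.968  0.   ]
shift cm [-49.73   9.93  57.49] roll 1.17 shift after roll [-72.34   9.93 -23.36]
```

Call:
drive_tool(increments=[[-3.1,0,3.6,0,1],[-3.1,0,3.6,0,1],[-3.1,0,3.6,0,1],[-3.1,0,3.6,0,1],[-3.1,0,3.6,0,1],[-3.1,0,3.6,0,1],[-3.1,0,3.6,0,1],[-3.1,0,3.6,0,1]], newtons=20)

```text
time_s: 1.35
position: [0.3371, 0.3113, 0.1997]
tcp_rot: [-0.088, 0.089, 0.702, -0.701]
contact_force: [0.8, -0.3, -0.5]
opening: 0.0852
```

Call:
drive_tool(increments=[[-3.1,0,3.6,0,1],[-3.1,0,3.6,0,1],[-3.1,0,3.6,0,1],[-3.1,0,3.6,0,1],[-3.1,0,3.6,0,1],[-3.1,0,3.6,0,1],[-3.1,0,3.6,0,1],[-3.1,0,3.6,0,1]])

```text
time_s: 2.15
position: [0.5057, -0.0297, 0.1998]
tcp_rot: [-0.088, 0.089, 0.702, -0.701]
contact_force: [0.4, 0.4, 0.2]
opening: 0.0856
```

Call:
drive_tool(increments=[[0,1,0,0.146,1],[0,1,0,0.146,1],[0,1,0,0.146,1],[0,1,0,0.146,1],[0,1,0,0.146,1],[0,1,0,0.146,1],[0,1,0,0.146,1],[0,1,0,0.146,1]])

```text
time_s: 2.95
position: [0.5051, -0.0277, 0.1191]
tcp_rot: [-0.462, 0.463, 0.535, -0.535]
contact_force: [-0.1, 0.5, 0.7]
opening: 0.0853
```

```bash
python3 -c "
from h import *
go([.5066,-.0270,.06],.149)
r=cam('wrist');cv2.imwrite('pics/w1.png',r['frame'][...,::-1])
go([.5066,-.0270,.06],.149)
"
```

```text
pos [ 0.5051 -0.0277  0.1191] jawyaw -2.997 j6 [ 0.334  0.151 -0.468  0.    -0.951 -0.189] F [-0.1  0.5  0.7] open 0.0853 t 2.95
axes x [-0.144  0.99   0.   ] y [ 0.  0. -1.] z [-0.99  -0.144 -0.001]
shift cm [ 0.05  5.91 -0.15] roll -0.004 shift after roll [ 0.05  5.91 -0.15]
pos [ 0.5041 -0.0278  0.1175] jawyaw -3.006 j6 [ 0.334  0.153 -0.471 -0.001 -0.95  -0.198] F [-1.3 -0.7 -1. ] open 0.0855 t 3.0
axes x [-0.135  0.991  0.   ] y [-0.002 -0.    -1.   ] z [-0.991 -0.135  0.002]
shift cm [ 0.05  5.75 -0.27] roll -0.013 shift after roll [ 0.04  5.75 -0.27]
```

View pics/w1.png

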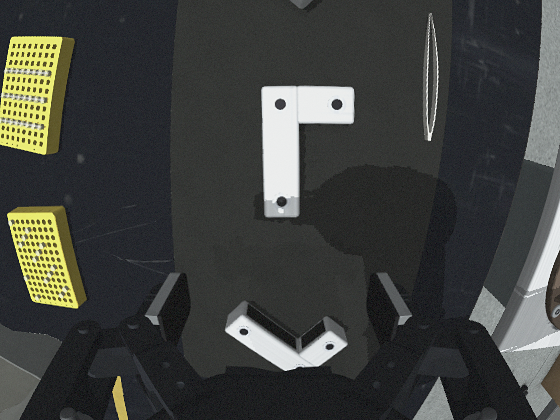

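The wrist view shows the middle stop's free end at (281,205), with the long arm aligned to the image column direction. I'll check the predicted outline against it.

```bash
cat >> h.py <<'E'
def wproj(r,o,P):
    q=o['tcp_rot'];A=R.from_quat([q[1],q[2],q[3],q[0]]).as_matrix();T=r['T_tool_cam']
    Pt=(np.asarray(P)-o['position'])@A; Pc=(Pt-T[:3,3])@T[:3,:3]
    rho=np.linalg.norm(Pc[:,:2],axis=1);th=np.arctan2(rho,Pc[:,2])
    return Pc[:,:2]/rho[:,None]*(r['f']*th)[:,None]+[r['cx'],r['cy']]
E
python3 -c "
from h import *
o=get_obs();r=cam('wrist');print(r['f'],r['cx'],r['cy'])
C=np.array([[.055,.0375],[.055,.0075],[-.055,.0375],[-.055,-.0375]])
Pw=np.c_[C,-.015*np.ones(4)]@flatR(1.72,0).T+[.4905,-.0755,.018]
print(Pw.round(4),wproj(r,o,Pw).round(0))"
```

```text
325.19226210127806 277.9725697167398 213.66771071171374
[[ 0.5194 -0.0155  0.033 ]
 [ 0.4897 -0.02    0.033 ]
 [ 0.5358 -0.1243  0.033 ]
 [ 0.4616 -0.1355  0.033 ]] [[257. 218.]
 [292. 218.]
 [253.  85.]
 [348.  85.]]
```

Call:
drive_tool(increments=[[0,2.5,0.2,-0.01,1],[0,3,0,0,1],[0,2,0,0,0.7],[0,1.5,0,0,0.6],[0,1,0,0,0.6],[0,0.8,0,0,0.6],[0,0,0,0,0.6],[0,0,0,0,0.6]])

```text
time_s: 3.85
position: [0.5035, -0.0279, 0.0118]
tcp_rot: [-0.458, 0.458, 0.539, -0.539]
contact_force: [0.5, -0.8, 0.6]
opening: 0.0512
```

```bash
python3 -c "
from h import *
go([.5066,-.0270,.005],.149)
r=cam('wrist');cv2.imwrite('pics/w2.png',r['frame'][...,::-1])
"
```

```text
pos [ 0.5035 -0.0279  0.0118] jawyaw -2.98 j6 [ 0.335  0.29  -0.594  0.    -0.687 -0.173] F [ 0.5 -0.8  0.6] open 0.0512 t 3.85
axes x [-0.161  0.987 -0.   ] y [ 0.001  0.    -1.   ] z [-0.987 -0.161 -0.001]
shift cm [ 0.04  0.68 -0.32] roll 0.013 shift after roll [ 0.05  0.68 -0.32]
```

View pics/w2.png

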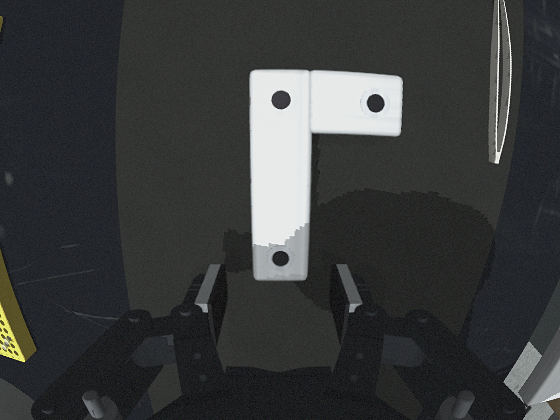

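The stop is centred between the pads (arm at columns 252–308, pads at 222 and 338). I'll check the lengthwise overlap numerically, then lower and close.

```bash
python3 -c "
from h import *
o=get_obs();r=cam('wrist')
for d in(0,.003,.006,.01):
  Pw=np.array([[.055-d,.0225,-.015],[-.055-d,.0225,-.015]])@flatR(1.735,0).T+[.487,-.0755,.018]
  print(d,wproj(r,o,Pw).round(0).tolist())"
```

```text
0 [[279.0, 283.0], [279.0, 69.0]]
0.003 [[279.0, 278.0], [279.0, 63.0]]
0.006 [[279.0, 273.0], [279.0, 56.0]]
0.01 [[279.0, 267.0], [279.0, 48.0]]
```

Call:
drive_tool(increments=[[0,0.6,0,0,0.5],[0,0,0,0,0.3],[0,0,0,0,0.3],[0,0,0,0,0.3],[0,0,0,0,0.3],[0,0,0,0,0.3],[0,0,0,0,0.3]], newtons=20)

```text
time_s: 4.65
position: [0.5031, -0.028, 0.0053]
tcp_rot: [-0.458, 0.458, 0.539, -0.539]
contact_force: [0.7, -0.1, 0.1]
opening: 0.0257
```

Call:
drive_tool(increments=[[0,0,0,0,0.1],[0,0,0,0,0.1],[0,0,0,0,0.1]])

```text
time_s: 4.95
position: [0.5031, -0.028, 0.0053]
tcp_rot: [-0.458, 0.458, 0.539, -0.539]
contact_force: [-0.8, 0.3, 0.2]
opening: 0.0085
```

```bash
python3 -c "
from h import *
go([.5066,-.0270,.005],.149)
r=cam('wrist');cv2.imwrite('pics/w3.png',r['frame'][200:,120:440,::-1])
"
```

```text
pos [ 0.5031 -0.028   0.0053] jawyaw -2.981 j6 [ 0.335  0.3   -0.6   -0.    -0.671 -0.174] F [-0.8  0.3  0.2] open 0.0085 t 4.95
axes x [-0.16   0.987  0.   ] y [ 0.  0. -1.] z [-0.987 -0.16  -0.   ]
shift cm [ 0.04  0.03 -0.37] roll 0.012 shift after roll [ 0.05  0.03 -0.37]
```

View pics/w3.png

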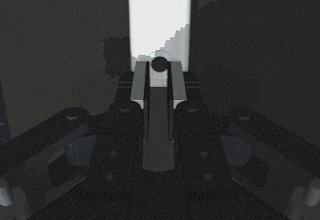

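```bash
python3 -c "
from h import *
o=get_obs();r=cam('wrist')
A=R.from_quat(np.roll(o['tcp_rot'],-1)).as_matrix()
f=lambda L:print((wproj(r,o,np.array(L)@A.T+o['position'])-[120,200]).round(0).tolist())
f([[-.011,y,z] for y in(0,-.013,-.0187,-.037) for z in(.0042,.015)])
f([[-.011,y,z] for y in(-.03,-.05) for z in(.0042,.015)])
T=r['T_tool_cam'];print(T[:3,3], (T[:3,:3]@[0,0,1]).round(3))
g=r['frame'][200:330,240:340];cv2.imwrite('pics/w4.png',cv2.resize(cv2.convertScaleAbs(g,alpha=1.0)[...,::-1],None,fx=6,fy=4.5,interpolation=cv2.INTER_CUBIC))
"
```

```text
[[164.0, 32.0], [182.0, 32.0], [164.0, 41.0], [184.0, 41.0], [164.0, 45.0], [185.0, 45.0], [165.0, 61.0], [188.0, 61.0]]
[[165.0, 54.0], [186.0, 54.0], [165.0, 74.0], [190.0, 74.0]]
[-0.07989645 -0.17458128  0.00099337] [ 0.314  0.949 -0.   ]
```

View pics/w4.png

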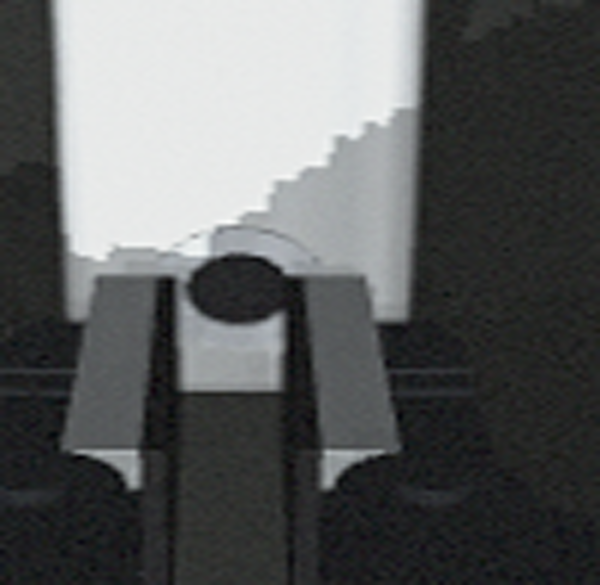

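The pads closed above the stop. In this crop their tips occlude its top face, and the apparent 8.5 mm gap puts the tips about 37 mm behind the nominal TCP, at z≈0.042. I'll open again and go lower in small steps, watching the force.

Call:
drive_tool(increments=[[0,0,0,0,0.6],[0,0,0,0,0.6],[0,0,0,0,0.6],[0,0,0,0,0.6],[0,0,0,0,0.6],[0,0.7,0,0,0.6],[0,0.5,0,0,0.6],[0,0,0,0,0.6]])

```text
time_s: 5.85
position: [0.5023, -0.0282, -0.0077]
tcp_rot: [0.459, -0.458, -0.538, 0.539]
contact_force: [0.4, -0.6, -0.5]
opening: 0.0514
```

```bash
python3 -c "
from h import *
go([.5066,-.0270,-.025],.149)
o=get_obs();r=cam('wrist')
Pw=np.array([[.055,.0225,-.015],[-.055,.0225,-.015]])@flatR(1.735,0).T+[.487,-.0755,.018]
print(wproj(r,o,Pw).round(0).tolist())
cv2.imwrite('pics/w5.png',r['frame'][...,::-1])
"
```

```text
pos [ 0.5023 -0.0282 -0.0077] jawyaw -2.981 j6 [ 0.335  0.32  -0.612 -0.    -0.641 -0.174] F [ 0.4 -0.6 -0.5] open 0.0514 t 5.85
axes x [-0.16   0.987 -0.   ] y [-0.002 -0.    -1.   ] z [-0.987 -0.16   0.002]
shift cm [ 0.05  1.72 -0.45] roll 0.012 shift after roll [ 0.06  1.72 -0.45]
[[277.0, 303.0], [276.0, 63.0]]
```

View pics/w5.png

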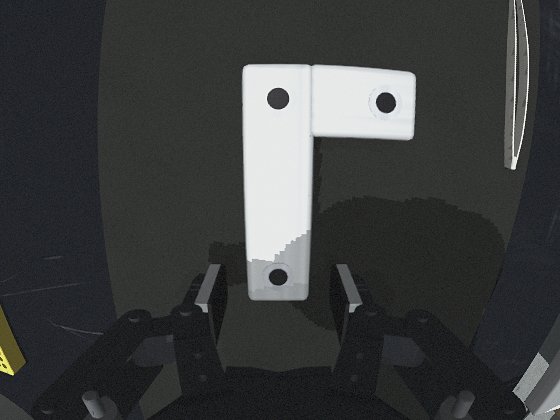

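The part end is at row 300 and the pad fronts at row 265, so there's about 15 mm of overlap at tip depth, still with no contact. I'll keep descending gently.

Call:
drive_tool(increments=[[0,0.7,0,0,0.6],[0,0.7,0,0,0.6],[0,0.4,0,0,0.6],[0,0,0,0,0.6]])

```text
time_s: 6.3
position: [0.5024, -0.0282, -0.0256]
tcp_rot: [0.459, -0.458, -0.538, 0.539]
contact_force: [0.3, -0.2, -0.4]
opening: 0.0513
```

Call:
drive_tool(increments=[[0,0.2,0,0,0.6],[0,0.2,0,0,0.6],[0,0,0,0,0.6]])

```text
time_s: 6.6
position: [0.503, -0.0281, -0.0288]
tcp_rot: [0.458, -0.458, -0.539, 0.539]
contact_force: [0.3, 0.2, -0.8]
opening: 0.0511
```

Call:
drive_tool(increments=[[0,0,0,0,0.4],[0,0,0,0,0.3],[0,0,0,0,0.3],[0,0,0,0,0.3],[0,0,0,0,0.3],[0,0,0,0,0.3]], newtons=20)

```text
time_s: 7.2
position: [0.5032, -0.028, -0.0285]
tcp_rot: [-0.458, 0.458, 0.539, -0.539]
contact_force: [-0.2, -0.0, 3.9]
opening: 0.03
```

Gripped: the opening stalls at 30 mm. I'll lift a little and see whether the stop swings.

Call:
drive_tool(increments=[[0,-0.5,0,0,0.3],[0,-0.5,0,0,0.3],[0,-1,0,0,0.3],[0,-1,0,0,0.3],[0,0,0,0,0.3]])

```text
time_s: 7.7
position: [0.5044, -0.0277, 0.0031]
tcp_rot: [-0.457, 0.459, 0.54, -0.538]
contact_force: [0.4, 0.5, -1.7]
opening: 0.0297
```

```bash
cat >> h.py <<'E'
def tilt(c="scene"):
    "wrist-picture: length/extents of bright part"
    r=cam("wrist");o=get_obs();print('z',o['position'][2].round(4),'F',o['contact_force'].round(1),'M',o['torque'].round(2),'open',round(o['opening'],4))
    return r
E
python3 -c "
from h import *
r=tilt();s=cam('scene')
a=cv2.resize(r['frame'],(400,300));u=proj(s,[[.49,-.07,.04]])[0].astype(int)
b=cv2.resize(s['frame'][u[1]-75:u[1]+75,u[0]-100:u[0]+100],(400,300),interpolation=cv2.INTER_CUBIC)
cv2.imwrite('pics/p6.png',np.hstack([a,b])[...,::-1])"
```

```text
z 0.0024 F [ 0.3  0.  -1.2] M [0.03 0.05 0.03] open 0.0298
```

View pics/p6.png

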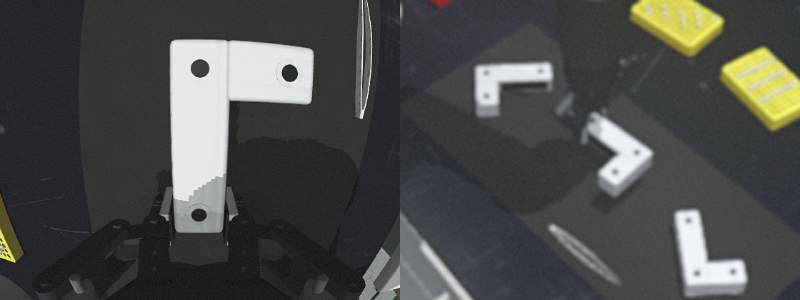

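The wrist panel (left) shows the stop held and still about level: foot end at rows 40–100, free end at 232 between the pads. The 20 N grip carries it rigidly. I'll lower it until nearly touching, then ease the jaw so it can pivot, measuring tilt numerically from the wrist camera.

Call:
drive_tool(increments=[[0,1,0,0,0.3],[0,1,0,0,0.3],[0,0.3,0,0,0.3],[0,0,0,0,0.34]])

```text
time_s: 8.2
position: [0.5021, -0.0283, -0.023]
tcp_rot: [0.459, -0.458, -0.538, 0.539]
contact_force: [0.6, -0.5, -1.6]
opening: 0.0294
```

```bash
cat >> h.py <<'E'
def wmask(r,o,P,s=2):
    "P=(along: own x at tool axis, depth: height of pivot axis above TCP, tilt, lateral)"
    a,d,t,l=P;m=np.zeros((420*s,560*s),np.uint8)
    q=o['tcp_rot'];A=R.from_quat([q[1],q[2],q[3],q[0]]).as_matrix()
    # own axes in tool: own x -> tool x; own y -> world +x = -tool z; own z -> -z world = tool y ; tilt: foot end sinks
    M=np.array([[1,0,0],[0,0,1],[0,-1,0]]).astype(float)
    Rt=R.from_euler('z',-t).as_matrix()@M
    for bx,by in BOX:
        g=np.array([[x,y,z] for x in np.linspace(*bx,7) for y in np.linspace(*by,4) for z in(-.015,.015)])
        Pt=(g-[a,.0225,0])@Rt.T+[0,-d,l]
        u=wproj(r,o,Pt@A.T+o['position'])
        cv2.fillConvexPoly(m,cv2.convexHull(((u+.5)*s-.5).astype(np.float32)).astype(np.int32),255)
    return cv2.resize(m,(560,420),interpolation=cv2.INTER_AREA)/255.
def tilt(x0=(.044,.05,0.,0.),ts=(0,.4,.8,1.2,1.5)):
    o=get_obs();r=cam("wrist")
    g=r['frame'].min(2).astype(float);w=np.clip((g-70)/60,0,1)
    n,lab,st,_=cv2.connectedComponentsWithStats((w>.5).astype(np.uint8))
    V=np.ones((420,560),bool);V[265:]=0;V[:,:170]=0;V[:,440:]=0
    w=w*V
    def cost(p):
        m=wmask(r,o,p)*V;return 1-np.minimum(m,w).sum()/np.maximum(m,w).sum()
    best=None
    for t in ts:
        p0=np.array(x0);p0[2]=t
        S=np.vstack([p0]+[p0+e for e in np.diag([.005,.01,.25,.004])])
        q=minimize(cost,p0,method='Nelder-Mead',options=dict(initial_simplex=S,maxiter=120))
        if best is None or q.fun<best.fun:best=q
    print('z',o['position'][2].round(4),'F',o['contact_force'].round(1),'M',o['torque'].round(2),'open',round(o['opening'],4),'t',o['time_s'].round(2))
    print('along,depth,tilt,lat',best.x.round(4),'cost',round(best.fun,3));return r,best.x
E
python3 -c "
from h import *
tilt()"
```

```text
Traceback (most recent call last):
  File "h.py", line 70, in tilt
    print('z',o['position'][2].round(4),'F',o['contact_force'].round(1),'M',o['torque'].round(2),'open',round(o['opening'],4),'t',o['time_s'].round(2))
                                                                                                                                  ^^^^^^^^^^^^^^^^^
AttributeError: 'float' object has no attribute 'round'
```

```bash
sed -i "s/o\['time_s'\].round(2)/round(o['time_s'],2)/" h.py; python3 -c "
from h import *
tilt()"
```

```text
z -0.0225 F [-0.4  0.4 -2.1] M [ 0.04 -0.03 -0.01] open 0.0299 t 8.25
along,depth,tilt,lat [0.0441 0.0468 0.0369 0.0017] cost 0.052
```

Call:
drive_tool(increments=[[0,0,0,0,0.35],[0,0,0,0,0.35],[0,0,0,0,0.355],[0,0,0,0,0.355]])

```text
time_s: 8.7
position: [0.5034, -0.0279, -0.0214]
tcp_rot: [-0.458, 0.458, 0.539, -0.538]
contact_force: [-0.3, -0.4, 0.9]
opening: 0.0303
```

```bash
python3 -c "
from h import *
tilt()"
```

```text
z -0.0214 F [-0.3 -0.4  0.9] M [ 0.   -0.04  0.01] open 0.0303 t 8.7
along,depth,tilt,lat [0.0425 0.0482 0.1519 0.0017] cost 0.066
```

Call:
drive_tool(increments=[[0,0,0,0,0.351],[0,0,0,0,0.351],[0,-0.5,0,0,0.351],[0,-0.5,0,0,0.351],[0,-0.5,0,0,0.351],[0,0,0,0,0.351]])

```text
time_s: 9.35
position: [0.5035, -0.0279, -0.0058]
tcp_rot: [-0.458, 0.458, 0.539, -0.538]
contact_force: [-0.4, 0.9, -0.1]
opening: 0.0299
```

```bash
python3 -c "
from h import *
tilt()"
```

```text
z -0.0058 F [-0.4  0.9 -0.1] M [ 0.24  0.09 -0.02] open 0.0299 t 9.35
along,depth,tilt,lat [0.0436 0.0306 0.1045 0.0012] cost 0.045
```

Call:
drive_tool(increments=[[0,0.5,0,0,0.37],[0,0.5,0,0,0.37],[0,0.5,0,0,0.37],[0,0,0,0,0.348],[0,0,0,0,0.348],[0,-0.4,0,0,0.348],[0,-0.4,0,0,0.348],[0,0,0,0,0.348]])

```text
time_s: 10.2
position: [0.5036, -0.0279, -0.0128]
tcp_rot: [-0.458, 0.458, 0.539, -0.538]
contact_force: [-0.4, -0.4, -0.6]
opening: 0.0301
```

```bash
python3 -c "
from h import *
tilt()"
```

```text
z -0.0128 F [-0.4 -0.4 -0.6] M [ 0.11  0.1  -0.03] open 0.0301 t 10.2
along,depth,tilt,lat [0.0399 0.0372 0.101  0.0013] cost 0.044
```

Call:
drive_tool(increments=[[0,0.5,0,0,0.37],[0,0.4,0,0,0.37],[0,0,0,0,0.345],[0,0,0,0,0.345],[0,-0.5,0,0,0.345],[0,-0.5,0,0,0.345],[0,-0.5,0,0,0.345],[0,0,0,0,0.345]])

```text
time_s: 11.05
position: [0.5037, -0.0278, -0.0067]
tcp_rot: [-0.458, 0.458, 0.539, -0.538]
contact_force: [-0.4, -0.0, -0.8]
opening: 0.0295
```

```bash
python3 -c "
from h import *
tilt()"
```

```text
z -0.0067 F [-0.4 -0.  -0.8] M [0.05 0.01 0.01] open 0.0295 t 11.05
along,depth,tilt,lat [0.0375 0.0515 0.191  0.001 ] cost 0.066
```

Now it pivots: the free end is rising with tilt 0.19 and about half the weight on the wrist. I'll continue along the arc with this light grip.

Call:
drive_tool(increments=[[-0.1,-0.5,0,0,0.345],[-0.1,-0.5,0,0,0.345],[-0.2,-0.5,0,0,0.345],[-0.2,-0.5,0,0,0.345],[-0.2,-0.5,0,0,0.345],[-0.2,-0.3,0,0,0.345],[0,0,0,0,0.345]])

```text
time_s: 11.8
position: [0.505, -0.0381, 0.0208]
tcp_rot: [-0.458, 0.458, 0.539, -0.538]
contact_force: [-0.1, 0.0, -2.1]
opening: 0.0297
```

```bash
python3 -c "
from h import *
tilt()"
```

```text
z 0.0208 F [-0.1  0.  -2.1] M [ 0.01 -0.01 -0.01] open 0.0297 t 11.8
along,depth,tilt,lat [0.0372 0.0503 0.1592 0.0012] cost 0.064
```

Call:
drive_tool(increments=[[0,0.7,0,0,0.345],[0,0.7,0,0,0.345],[0,0.5,0,0,0.345],[0,0,0,0,0.3455],[0,0,0,0,0.346],[0,0,0,0,0.346],[0,0,0,0,0.346]])

```text
time_s: 12.55
position: [0.5049, -0.0378, 0.0015]
tcp_rot: [-0.458, 0.458, 0.539, -0.538]
contact_force: [0.3, -1.3, -1.5]
opening: 0.0292
```

```bash
python3 -c "
from h import *
tilt()"
```

```text
z 0.0015 F [ 0.3 -1.3 -1.5] M [ 0.11 -0.01  0.01] open 0.0292 t 12.55
along,depth,tilt,lat [0.0374 0.0508 0.1759 0.001 ] cost 0.064
```

Call:
drive_tool(increments=[[0,0,0,0,0.3465],[0,0,0,0,0.3465],[0,0,0,0,0.3465]])

```text
time_s: 12.9
position: [0.5047, -0.0379, 0.0014]
tcp_rot: [-0.458, 0.458, 0.539, -0.539]
contact_force: [0.2, -0.2, -1.7]
opening: 0.0299
```

```bash
python3 -c "
from h import *
tilt()"
```

```text
z 0.0014 F [ 0.2 -0.2 -1.7] M [ 0.07  0.05 -0.02] open 0.0299 t 12.9
along,depth,tilt,lat [0.0373 0.0496 0.1588 0.0009] cost 0.064
```

Call:
drive_tool(increments=[[0,0,0,0,0.347],[0,0,0,0,0.347],[0,0,0,0,0.347]])

```text
time_s: 13.25
position: [0.5046, -0.0379, 0.0013]
tcp_rot: [0.458, -0.458, -0.539, 0.539]
contact_force: [0.1, 0.5, -1.7]
opening: 0.0294
```

```bash
python3 -c "
from h import *
tilt()"
```

```text
z 0.0013 F [ 0.1  0.5 -1.7] M [ 0.1  -0.06  0.01] open 0.0294 t 13.25
along,depth,tilt,lat [0.0372 0.0503 0.1599 0.0012] cost 0.064
```

Call:
drive_tool(increments=[[0,0,0,0,0.3475],[0,0,0,0,0.3475],[0,0,0,0,0.3475]])

```text
time_s: 13.6
position: [0.5047, -0.0379, 0.0013]
tcp_rot: [-0.458, 0.458, 0.539, -0.539]
contact_force: [-0.0, -0.4, -2.6]
opening: 0.0294
```

```bash
python3 -c "
from h import *
tilt()"
```

```text
z 0.0013 F [-0.  -0.4 -2.6] M [ 0.08  0.02 -0.06] open 0.0294 t 13.6
along,depth,tilt,lat [0.0372 0.0503 0.1598 0.0012] cost 0.065
```

Call:
drive_tool(increments=[[0,0.3,0,0,0.348],[0,0.3,0,0,0.348],[0,0,0,0,0.3485],[0,0,0,0,0.3485]])

```text
time_s: 14.05
position: [0.5045, -0.0379, -0.0049]
tcp_rot: [0.458, -0.458, -0.538, 0.539]
contact_force: [-0.2, 0.2, -1.2]
opening: 0.03
```

```bash
python3 -c "
from h import *
tilt()"
```

```text
z -0.0049 F [-0.2  0.2 -1.2] M [ 0.09 -0.02  0.04] open 0.03 t 14.05
along,depth,tilt,lat [0.0372 0.0501 0.162  0.0011] cost 0.063
```

Call:
drive_tool(increments=[[0,0,0,0,0.349],[0,0,0,0,0.349],[0,0,0,0,0.349]])

```text
time_s: 14.4
position: [0.5047, -0.0379, -0.0046]
tcp_rot: [-0.458, 0.458, 0.539, -0.539]
contact_force: [-0.2, 0.1, -1.9]
opening: 0.0301
```

```bash
python3 -c "
from h import *
tilt()"
```

```text
z -0.0046 F [-0.2  0.1 -1.9] M [ 0.13 -0.03  0.06] open 0.0301 t 14.4
along,depth,tilt,lat [0.0374 0.0508 0.175  0.0012] cost 0.064
```

Call:
drive_tool(increments=[[0,0,0,0,0.3495],[0,0,0,0,0.3495],[0,0,0,0,0.35],[0,0,0,0,0.35]])

```text
time_s: 14.85
position: [0.5047, -0.0379, -0.0046]
tcp_rot: [-0.458, 0.458, 0.539, -0.539]
contact_force: [-0.2, -0.0, 0.0]
opening: 0.0301
```

```bash
python3 -c "
from h import *
tilt()"
```

```text
z -0.0046 F [-0.2 -0.   0. ] M [-0.01  0.06 -0.06] open 0.0301 t 14.85
along,depth,tilt,lat [0.0359 0.0324 0.1399 0.0013] cost 0.043
```

Call:
drive_tool(increments=[[0,0,0,0,0.3505],[0,0,0,0,0.3505],[0,0,0,0,0.3505]])

```text
time_s: 15.2
position: [0.5047, -0.0379, -0.0047]
tcp_rot: [-0.458, 0.458, 0.539, -0.539]
contact_force: [-0.4, 0.1, -0.0]
opening: 0.0298
```

```bash
python3 -c "
from h import *
tilt()"
```

```text
z -0.0047 F [-0.4  0.1 -0. ] M [ 0.02  0.08 -0.03] open 0.0298 t 15.2
along,depth,tilt,lat [0.0359 0.0321 0.1349 0.0013] cost 0.043
```

The stop slid down rather than swinging, because the full pad overlap is too stiff in rotation. It's flat on the mat again. I'll regrip with only a small patch at the very end and top of the arm, so it pivots before it slips. First I'll locate it accurately.

Call:
drive_tool(increments=[[0,0,0,0,0.5],[0,0,0,0,0.6],[0,-1,0,0,0.7],[0,-1,0,0,0.7],[0,-1,0,0,0.7],[0,0,0,0,0.7]])

```text
time_s: 15.85
position: [0.5061, -0.0376, 0.0274]
tcp_rot: [-0.457, 0.459, 0.54, -0.538]
contact_force: [-0.1, 0.0, -0.9]
opening: 0.0598
```

```bash
cat >> h.py <<'E'
def flatfit(save=None,zc=.018,prt=1):
    "flat part on mat, from wrist: fit along, lateral, yaw error with known height"
    o=get_obs();r=cam("wrist");g=r['frame'].min(2).astype(float);w=np.clip((g-70)/60,0,1)
    V=np.zeros((420,560));V[:330,228:330]=1;V[:230,170:440]=1;w=w*V
    if save is not None: cv2.imwrite(save,r['frame'][...,::-1])
    d=zc-o['position'][2]
    def cost(p):
        R0=o.copy();q=R.from_quat(np.roll(o['tcp_rot'],-1))*R.from_euler('y',p[2]);R0['tcp_rot']=np.roll(q.as_quat(),1)
        m=wmask(r,R0,(p[0],d+p[3],0,p[1]))*V;return 1-np.minimum(m,w).sum()/np.maximum(m,w).sum()
    p0=np.array([.037,0,0,0]);S=np.vstack([p0]+[p0+e for e in np.diag([.008,.004,.05,.004])])
    q=minimize(cost,p0,method='Nelder-Mead',options=dict(initial_simplex=S,maxiter=200))
    print('along,lat,yawerr,dh',q.x.round(4),round(q.fun,3))
    rows=np.where(w[:,279]>.5)[0];print('rows',rows.min(),rows.max())
    return q.x
E
python3 -c "
from h import *
go([.5,-.04,.02],.149);flatfit('pics/w7.png')"
```

```text
pos [ 0.5061 -0.0376  0.0274] jawyaw -2.98 j6 [ 0.314  0.269 -0.574  0.    -0.724 -0.153] F [-0.1  0.  -0.9] open 0.0598 t 15.85
axes x [-0.161  0.987  0.   ] y [ 0.003  0.001 -1.   ] z [-0.987 -0.161 -0.004]
shift cm [-0.14  0.73  0.64] roll 0.012 shift after roll [-0.15  0.73  0.64]
along,lat,yawerr,dh [ 0.0319  0.0026  0.1328 -0.0033] 0.056
rows 96 284
```

View pics/w7.png

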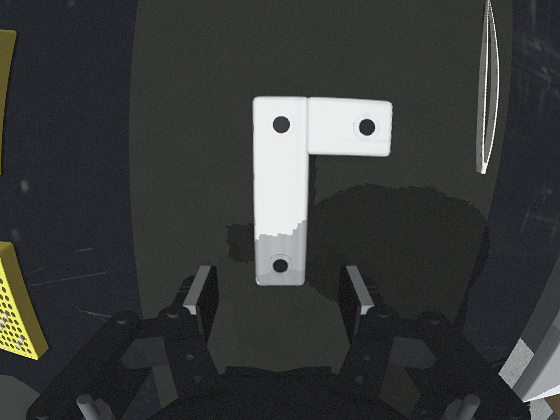

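The stop lies straight and flat: arm columns 254–306, rows 97–285, centred. I'll get the end position by projecting directly.

```bash
python3 -c "
from h import *
o=get_obs();r=cam('wrist');A=R.from_quat(np.roll(o['tcp_rot'],-1)).as_matrix()
xs=np.linspace(-.13,.03,161)
for h in(.030,.033,.036):
  y=o['position'][2]-h
  u=wproj(r,o,np.c_[xs,0*xs+y,0*xs]@A.T+o['position'])[:,1]
  print(h,'end x',np.interp(285,u,xs).round(4),'foot x',np.interp(97,u,xs).round(4), 'pad front x=-11 tip', wproj(r,o,np.array([[-.011,-.032-.004,.03]])@A.T+o['position']).round(0))
"
```

```text
0.03 end x 0.0225 foot x -0.0866 pad front x=-11 tip [[338. 259.]]
0.033 end x 0.0207 foot x -0.0865 pad front x=-11 tip [[338. 259.]]
0.036 end x 0.0189 foot x -0.0863 pad front x=-11 tip [[338. 259.]]
```

Call:
drive_tool(increments=[[1.2,0,0,0,0.6],[1.2,0.6,0,0,0.6],[0,1,0,0,0.6],[0,1,0,0,0.5],[0,1,0,0,0.4],[0,0,0,0,0.34],[0,0,0,0,0.34],[0,0,0,0,0.34]])

```text
time_s: 16.75
position: [0.5008, -0.0144, -0.0107]
tcp_rot: [0.458, -0.458, -0.538, 0.539]
contact_force: [-0.4, 0.1, -1.3]
opening: 0.0296
```

Call:
drive_tool(increments=[[0,-0.4,0,0,0.34],[0,-0.4,0,0,0.34],[0,-0.4,0,0,0.34],[0,-0.3,0,0,0.34],[0,0,0,0,0.34]])

```text
time_s: 17.25
position: [0.5013, -0.0141, 0.005]
tcp_rot: [-0.458, 0.458, 0.539, -0.538]
contact_force: [-1.2, -0.2, -1.8]
opening: 0.0297
```

```bash
python3 -c "
from h import *
r,x=tilt((.055,.035,0,0));w=r['frame'].min(2);
for c in(262,279,300,370):
  k=np.where(w[:300,c]>110)[0];print(c,k.min(),k.max())"
```

```text
z 0.005 F [-1.2 -0.2 -1.8] M [ 0.07  0.02 -0.04] open 0.0297 t 17.25
along,depth,tilt,lat [0.0565 0.0282 0.0389 0.0006] cost 0.059
262 36 285
279 36 285
300 36 285
370 39 109
```

Call:
drive_tool(increments=[[0,0,0,0,0.345],[0,0,0,0,0.347],[0,0,0,0,0.348],[0,0,0,0,0.3485]])

```text
time_s: 17.7
position: [0.5008, -0.0142, 0.0042]
tcp_rot: [0.458, -0.458, -0.539, 0.539]
contact_force: [0.1, -0.6, -0.3]
opening: 0.0297
```

```bash
cat >> h.py <<'E'
def tt():
    r,x=tilt((.055,.03,0,0));w=r['frame'].min(2)
    for c in(262,279,370):
        k=np.where(w[:330,c]>110)[0];print(c,k.min(),k.max(),end=' | ')
    k=np.where(w[60,200:440]>110)[0];print('row60 cols',k.min()+200,k.max()+200) if len(k) else print()
E
python3 -c "
from h import *
tt()"
```

```text
z 0.0042 F [ 0.1 -0.6 -0.3] M [-0.    0.01 -0.02] open 0.0297 t 17.7
along,depth,tilt,lat [0.0544 0.0266 0.1537 0.001 ] cost 0.074
262 45 285 | 279 45 284 | 370 49 112 | row60 cols 244 405
```

Call:
drive_tool(increments=[[0,0,0,0,0.349],[0,0,0,0,0.349],[0,0,0,0,0.3493],[0,0,0,0,0.3493]])

```text
time_s: 18.15
position: [0.5008, -0.0142, 0.0043]
tcp_rot: [0.458, -0.458, -0.539, 0.539]
contact_force: [0.1, -0.6, -1.7]
opening: 0.0296
```

```bash
python3 -c "
from h import *
tt()"
```

```text
z 0.0043 F [ 0.1 -0.6 -1.7] M [-0.08  0.06 -0.  ] open 0.0296 t 18.15
along,depth,tilt,lat [0.0541 0.026  0.1447 0.001 ] cost 0.073
262 46 285 | 279 45 284 | 370 49 112 | row60 cols 244 405
```

It pivoted in the pads: tilt is 0.15, the foot rests on the mat and the held end hasn't moved. I'll lift along the arc.

Call:
drive_tool(increments=[[0,-0.4,0,0,0.3487],[0,-0.4,0,0,0.3487],[-0.1,-0.4,0,0,0.3487],[-0.1,-0.4,0,0,0.3487],[-0.1,-0.4,0,0,0.3487],[0,0,0,0,0.3487]])

```text
time_s: 18.8
position: [0.5017, -0.0171, 0.025]
tcp_rot: [-0.458, 0.458, 0.539, -0.538]
contact_force: [-0.3, 1.1, -1.0]
opening: 0.0298
```

```bash
python3 -c "
from h import *
tt()"
```

```text
z 0.025 F [-0.3  1.1 -1. ] M [ 0.25  0.03 -0.07] open 0.0298 t 18.8
along,depth,tilt,lat [0.0519 0.0266 0.371  0.001 ] cost 0.098
262 63 283 | 279 63 283 | 370 67 120 |
```

Call:
drive_tool(increments=[[-0.2,-0.4,0,0,0.3487],[-0.2,-0.4,0,0,0.3487],[-0.2,-0.4,0,0,0.3487],[-0.2,-0.4,0,0,0.3487],[-0.3,-0.4,0,0,0.3487],[-0.3,-0.4,0,0,0.3487],[-0.3,-0.4,0,0,0.3487],[0,0,0,0,0.3487]])

```text
time_s: 19.65
position: [0.5044, -0.0342, 0.0529]
tcp_rot: [-0.458, 0.458, 0.539, -0.538]
contact_force: [-0.6, 0.9, 0.6]
opening: 0.0302
```

```bash
python3 -c "
from h import *
tt()"
```

```text
z 0.0529 F [-0.6  0.9  0.6] M [0.43 0.1  0.03] open 0.0302 t 19.65
along,depth,tilt,lat [0.0454 0.023  0.6954 0.0011] cost 0.128
262 99 288 | 279 99 288 | 370 102 161 |
```

Call:
drive_tool(increments=[[-0.4,-0.4,0,0,0.3482],[-0.4,-0.4,0,0,0.3482],[-0.4,-0.4,0,0,0.3482],[-0.4,-0.35,0,0,0.3482],[-0.4,-0.35,0,0,0.3482],[-0.5,-0.3,0,0,0.3482],[-0.5,-0.3,0,0,0.3482],[0,0,0,0,0.3482]])

```text
time_s: 20.5
position: [0.5091, -0.0641, 0.0777]
tcp_rot: [-0.458, 0.458, 0.539, -0.538]
contact_force: [0.0, 0.1, -1.7]
opening: 0.0302
```

```bash
python3 -c "
from h import *
tt()"
```

```text
z 0.0777 F [ 0.   0.1 -1.7] M [0.07 0.   0.05] open 0.0302 t 20.5
along,depth,tilt,lat [4.2000e-02 2.2100e-02 1.2922e+00 5.0000e-04] cost 0.558
262 162 305 | 279 3 305 | Traceback (most recent call last):
  File "<string>", line 3, in <module>
    tt()
    ~~^^
  File "h.py", line 89, in tt
    k=np.where(w[:330,c]>110)[0];print(c,k.min(),k.max(),end=' | ')
                                         ~~~~~^^
    return umr_minimum(a, axis, None, out, keepdims, initial, where)
ValueError: zero-size array to reduction operation minimum which has no identity
```

```bash
sed -i 's/V\[265:\]=0;/V[290:]=0;V[:top]=0;/; s/def tilt(x0=(.044,.05,0.,0.),ts=(0,.4,.8,1.2,1.5))/def tilt(x0=(.044,.05,0.,0.),ts=(0,.4,.8,1.2,1.5,1.8),top=0)/' h.py; python3 -c "
from h import *
r,x=tilt((.045,.022,0,0),top=110)
w=r['frame'].min(2)>110
for y in range(110,330,15):
  k=np.where(w[y])[0];print(y,(k.min(),k.max(),len(k)) if len(k) else '')"
```

```text
z 0.0774 F [ 0.2 -0.5 -1.9] M [ 0.03 -0.07 -0.02] open 0.0299 t 20.55
along,depth,tilt,lat [4.320e-02 2.080e-02 1.299e+00 8.000e-04] cost 0.379
110 (np.int64(0), np.int64(459), 41)
125 (np.int64(0), np.int64(458), 28)
140 (np.int64(3), np.int64(559), 37)
155 (np.int64(0), np.int64(559), 35)
170 (np.int64(2), np.int64(559), 122)
185 (np.int64(0), np.int64(559), 153)
200 (np.int64(59), np.int64(361), 64)
215 (np.int64(251), np.int64(357), 107)
230 (np.int64(250), np.int64(305), 56)
245 (np.int64(249), np.int64(559), 45)
260 (np.int64(1), np.int64(559), 104)
275 (np.int64(2), np.int64(559), 132)
290 (np.int64(1), np.int64(559), 135)
305 (np.int64(7), np.int64(559), 117)
320 (np.int64(13), np.int64(554), 66)
```

The stop hangs freely from the pads, foot down (tilt ≈1.3, full weight on the wrist). I'll firm the grip and carry it 7 cm along tool +x, so that laying it over brings it back to where it was. Then I'll lower it onto the foot.

Call:
drive_tool(increments=[[0,0,0,0,0.345],[0.3,-0.5,0,0,0.345],[0.8,0,0,0,0.345],[1.2,0,0,0,0.345],[1.2,0,0,0,0.345],[1.2,0,0,0,0.345],[1,0,0,0,0.345],[0.5,0,0,0,0.345]])

```text
time_s: 21.4
position: [0.4987, -0.0011, 0.0823]
tcp_rot: [-0.458, 0.458, 0.539, -0.539]
contact_force: [-0.2, 0.8, -1.6]
opening: 0.0295
```

Call:
drive_tool(increments=[[0,0,0,0,0.345],[0,0.4,0,0,0.345],[0,0.3,0,0,0.345],[0,0,0,0,0.345]])

```text
time_s: 21.8
position: [0.4995, -0.0026, 0.0753]
tcp_rot: [-0.458, 0.458, 0.539, -0.538]
contact_force: [0.7, -0.2, 0.0]
opening: 0.0296
```

Call:
drive_tool(increments=[[0,0.3,0,0,0.345],[0,0.3,0,0,0.345],[0,0,0,0,0.345]])

```text
time_s: 22.1
position: [0.5014, -0.002, 0.0712]
tcp_rot: [-0.457, 0.459, 0.54, -0.538]
contact_force: [-0.0, 2.4, 13.2]
opening: 0.0298
```

```bash
python3 -c "
from h import *
r,x=tilt((.045,.022,0,0),top=110,ts=(1.1,1.4,1.7))"
```

```text
z 0.0712 F [-0.   2.4 13.2] M [ 0.55  0.01 -0.03] open 0.0298 t 22.1
along,depth,tilt,lat [0.0413 0.027  1.2832 0.0018] cost 0.415
```

Call:
drive_tool(increments=[[0,-0.35,0,0,0.3475],[0,0,0,0,0.3482],[-0.3,0,0,0,0.3482],[-0.3,-0.03,0,0,0.3482],[-0.3,-0.03,0,0,0.3482],[-0.3,-0.03,0,0,0.3482],[0,0,0,0,0.3482]])

```text
time_s: 22.85
position: [0.5008, -0.0146, 0.0736]
tcp_rot: [0.458, -0.458, -0.538, 0.539]
contact_force: [-0.1, -0.2, -1.6]
opening: 0.0296
```

```bash
python3 -c "
from h import *
r,x=tilt((.045,.022,0,0),top=110,ts=(1.1,1.4,1.7))"
```

```text
z 0.0736 F [-0.1 -0.2 -1.6] M [ 0.09  0.01 -0.02] open 0.0296 t 22.85
along,depth,tilt,lat [0.0447 0.0307 1.2999 0.0019] cost 0.433
```

Call:
drive_tool(increments=[[0,0.2,0,0,0.3485],[-0.2,0.1,0,0,0.3485],[-0.3,0,0,0,0.3485],[-0.3,0,0,0,0.3485],[-0.3,0,0,0,0.3485],[0,0,0,0,0.3485]])

```text
time_s: 23.5
position: [0.5032, -0.0252, 0.0714]
tcp_rot: [-0.458, 0.458, 0.539, -0.538]
contact_force: [-1.1, -0.7, 4.9]
opening: 0.0296
```

```bash
python3 -c "
from h import *
r,x=tilt((.045,.022,0,0),top=110,ts=(1.1,1.4,1.7));cv2.imwrite('pics/a.png',np.hstack([cv2.resize(r['frame'],(400,300)),cv2.resize(cam('scene')['frame'][150:330,190:430],(400,300),interpolation=cv2.INTER_CUBIC)])[...,::-1])"
```

```text
z 0.0714 F [-1.1 -0.7  4.9] M [ 0.11  0.51 -0.06] open 0.0296 t 23.5
along,depth,tilt,lat [0.0388 0.0278 1.3932 0.0019] cost 0.478
```

View pics/a.png

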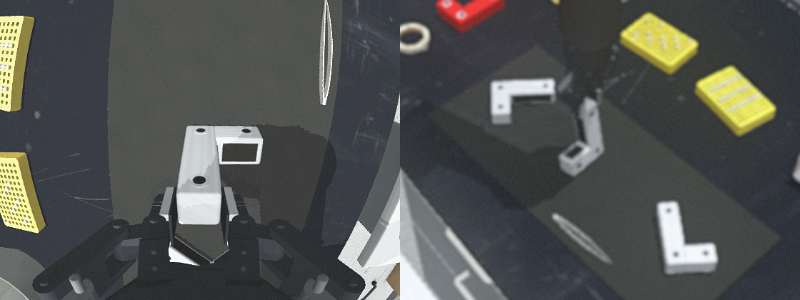

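The view shows the stop nearly upright on its foot: top end between the pads at wrist panel (200,205), foot at (240,140). I'll bring it fully upright.

Call:
drive_tool(increments=[[-0.3,0,0,0,0.3487],[-0.3,0,0,0,0.3487],[-0.3,0,0,0,0.3487],[-0.3,0,0,0,0.3487],[0,0,0,0,0.3487]])

```text
time_s: 24.1
position: [0.5045, -0.0374, 0.0706]
tcp_rot: [0.458, -0.458, -0.538, 0.539]
contact_force: [-0.9, -0.2, 2.7]
opening: 0.0296
```

```bash
cat >> h.py <<'E'
def rows():
    o=get_obs();r=cam('wrist');g=r['frame'].min(2).astype(int)
    print('pos',o['position'].round(4),'F',o['contact_force'].round(1),'M',o['torque'].round(2))
    print('col275:',[(i,int(g[i,275])) for i in range(150,340,6)])
    print('col330:',[(i,int(g[i,330])) for i in range(150,260,6)]); return r
E
python3 -c "
from h import *
rows()"
```

```text
pos [ 0.5045 -0.0374  0.0706] F [-0.9 -0.2  2.7] M [-0.06  0.42  0.03]
col275: [(150, 83), (156, 82), (162, 82), (168, 79), (174, 81), (180, 82), (186, 81), (192, 178), (198, 191), (204, 182), (210, 184), (216, 186), (222, 184), (228, 186), (234, 189), (240, 191), (246, 162), (252, 37), (258, 112), (264, 170), (270, 213), (276, 238), (282, 237), (288, 228), (294, 230), (300, 227), (306, 224), (312, 222), (318, 101), (324, 74), (330, 72), (336, 75)]
col330: [(150, 87), (156, 82), (162, 82), (168, 82), (174, 81), (180, 80), (186, 64), (192, 162), (198, 165), (204, 207), (210, 245), (216, 58), (222, 58), (228, 64), (234, 59), (240, 239), (246, 64), (252, 55), (258, 58)]
```

```bash
cat >> h.py <<'E'
def stand(edge,far,foot,ytop=-.042):
    "tilt from vertical (+ = foot toward camera) given rows of B/top edge, A/top edge, B/foot edge"
    o=get_obs();r=cam('wrist');A=R.from_quat(np.roll(o['tcp_rot'],-1)).as_matrix()
    xs=np.linspace(-.12,.1,441);f=lambda row,y:np.interp(row,wproj(r,o,np.c_[xs,0*xs+y,0*xs]@A.T+o['position'])[:,1],xs)
    xe=f(edge,ytop);print('B top edge x',xe.round(4),'A top edge x',f(far,ytop).round(4))
    for yt in (.06,.066,.068): print(yt,'foot x',f(foot,yt).round(4),'angle',np.arctan2(xe-f(foot,yt),.11).round(3))
E
python3 -c "
from h import *
stand(268,315,192); stand(266,311,175)"
```

```text
B top edge x -0.0097 A top edge x 0.0171
0.06 foot x -0.0192 angle 0.086
0.066 foot x -0.0177 angle 0.072
0.068 foot x -0.0171 angle 0.067
B top edge x -0.0108 A top edge x 0.0146
0.06 foot x -0.0321 angle 0.192
0.066 foot x -0.0309 angle 0.181
0.068 foot x -0.0305 angle 0.178
```

Call:
drive_tool(increments=[[-0.25,0,0,0,0.349],[-0.25,0,0,0,0.349],[-0.2,0,0,0,0.349],[0,0,0,0,0.349]])

```text
time_s: 24.65
position: [0.5055, -0.044, 0.0704]
tcp_rot: [0.458, -0.458, -0.538, 0.539]
contact_force: [0.1, 0.3, -0.7]
opening: 0.0301
```

```bash
python3 -c "
from h import *
r=rows()"
```

```text
pos [ 0.5055 -0.044   0.0704] F [ 0.1  0.3 -0.7] M [ 0.02 -0.05 -0.05]
col275: [(150, 83), (156, 84), (162, 81), (168, 81), (174, 84), (180, 84), (186, 83), (192, 83), (198, 72), (204, 198), (210, 171), (216, 175), (222, 177), (228, 176), (234, 168), (240, 163), (246, 158), (252, 41), (258, 84), (264, 164), (270, 214), (276, 239), (282, 239), (288, 230), (294, 230), (300, 229), (306, 224), (312, 223), (318, 159), (324, 76), (330, 76), (336, 77)]
col330: [(150, 80), (156, 80), (162, 84), (168, 82), (174, 80), (180, 78), (186, 61), (192, 59), (198, 157), (204, 160), (210, 236), (216, 55), (222, 58), (228, 59), (234, 59), (240, 50), (246, 81), (252, 58), (258, 59)]
```

Upright now (about 0.01 rad off). I'll release, recentre by 4 mm, regrip shallowly at the top, and lay it over onto the other face.

Call:
drive_tool(increments=[[0,0,0,0,0.36],[0,0,0,0,0.38],[0,0,0,0,0.42],[0,0,0,0,0.42],[0.2,-0.2,0,0,0.42],[0.2,0,0,0,0.42],[0,0,0,0,0.42]])

```text
time_s: 25.4
position: [0.5051, -0.0396, 0.0728]
tcp_rot: [-0.458, 0.458, 0.539, -0.539]
contact_force: [0.4, -0.8, 0.1]
opening: 0.0362
```

```bash
python3 -c "
from h import *
r=rows();o=get_obs();print(o['opening'])
g=r['frame'].min(2).astype(int)
print('row295',[(i,int(g[295,i])) for i in range(220,345,4)])"
```

```text
pos [ 0.5051 -0.0396  0.0728] F [ 0.4 -0.8  0.1] M [-0.03  0.01  0.02]
col275: [(150, 77), (156, 77), (162, 77), (168, 79), (174, 77), (180, 81), (186, 77), (192, 89), (198, 156), (204, 157), (210, 153), (216, 155), (222, 159), (228, 152), (234, 37), (240, 251), (246, 195), (252, 247), (258, 248), (264, 237), (270, 237), (276, 237), (282, 233), (288, 220), (294, 218), (300, 85), (306, 72), (312, 70), (318, 73), (324, 72), (330, 73), (336, 67)]
col330: [(150, 79), (156, 78), (162, 75), (168, 76), (174, 77), (180, 74), (186, 57), (192, 148), (198, 186), (204, 243), (210, 58), (216, 57), (222, 57), (228, 55), (234, 236), (240, 57), (246, 54), (252, 57), (258, 52)]
0.035957223897512915
row295 [(220, 128), (224, 130), (228, 129), (232, 39), (236, 33), (240, 32), (244, 70), (248, 73), (252, 195), (256, 221), (260, 222), (264, 216), (268, 221), (272, 218), (276, 216), (280, 217), (284, 219), (288, 219), (292, 218), (296, 217), (300, 221), (304, 224), (308, 204), (312, 73), (316, 36), (320, 29), (324, 39), (328, 138), (332, 133), (336, 131), (340, 94), (344, 47)]
```

```bash
python3 -c "
from h import *
stand(249,298,195,-.040);stand(252,298,195,-.036)"
```

```text
B top edge x -0.0184 A top edge x 0.0081
0.06 foot x -0.0169 angle -0.014
0.066 foot x -0.0153 angle -0.029
0.068 foot x -0.0147 angle -0.033
B top edge x -0.015 A top edge x 0.0107
0.06 foot x -0.0169 angle 0.017
0.066 foot x -0.0153 angle 0.002
0.068 foot x -0.0147 angle -0.003
```

Call:
drive_tool(increments=[[0,0,0,0,0.345],[0,0,0,0,0.345],[0,0,0,0,0.345],[0,0,0,0,0.348]])

```text
time_s: 25.95
position: [0.505, -0.0399, 0.0727]
tcp_rot: [0.458, -0.458, -0.539, 0.539]
contact_force: [0.6, -0.3, 1.6]
opening: 0.0299
```

The grip is centred and the stop is vertical. Laying it from here would land it about 34 mm past its old spot, so I'll carry it 3.5 cm back along +x first.

Call:
drive_tool(increments=[[0,0,0,0,0.335],[0,-0.3,0,0,0.335],[0,-0.3,0,0,0.335],[0.7,0,0,0,0.335],[1.1,0,0,0,0.335],[1.1,0,0,0,0.335],[0.6,0,0,0,0.335],[0,0,0,0,0.335]])

```text
time_s: 26.75
position: [0.4993, -0.0042, 0.0787]
tcp_rot: [-0.458, 0.458, 0.539, -0.539]
contact_force: [-0.5, 0.2, -2.0]
opening: 0.029
```

Call:
drive_tool(increments=[[0,0.3,0,0,0.335],[0,0.3,0,0,0.335],[0,0,0,0,0.335]])

```text
time_s: 27.05
position: [0.4996, -0.0056, 0.0727]
tcp_rot: [-0.458, 0.458, 0.539, -0.539]
contact_force: [-0.9, -0.2, 0.9]
opening: 0.0297
```

```bash
python3 -c "
from h import *
r=rows()"
```

```text
pos [ 0.4996 -0.0056  0.0727] F [-0.9 -0.2  0.9] M [-0.02 -0.04  0.07]
col275: [(150, 75), (156, 77), (162, 73), (168, 79), (174, 74), (180, 81), (186, 69), (192, 66), (198, 152), (204, 152), (210, 156), (216, 153), (222, 155), (228, 97), (234, 32), (240, 153), (246, 247), (252, 247), (258, 248), (264, 236), (270, 237), (276, 237), (282, 229), (288, 221), (294, 218), (300, 68), (306, 74), (312, 71), (318, 72), (324, 71), (330, 73), (336, 71)]
col330: [(150, 73), (156, 76), (162, 77), (168, 77), (174, 79), (180, 74), (186, 58), (192, 144), (198, 199), (204, 245), (210, 58), (216, 55), (222, 56), (228, 53), (234, 236), (240, 54), (246, 57), (252, 58), (258, 53)]
```

Call:
drive_tool(increments=[[0,0,0,0,0.3483],[-0.4,0.02,0,0,0.3485],[-0.4,0,0,0,0.3485],[-0.4,0,0,0,0.3485],[-0.4,0,0,0,0.3485],[0,0,0,0,0.3485]])

```text
time_s: 27.7
position: [0.5025, -0.0216, 0.073]
tcp_rot: [-0.458, 0.458, 0.539, -0.538]
contact_force: [-1.1, 1.5, 5.4]
opening: 0.0298
```

```bash
python3 -c "
from h import *
r=rows();stand(250,298,198,-.036)"
```

```text
pos [ 0.5025 -0.0216  0.073 ] F [-1.1  1.5  5.4] M [ 0.17  0.32 -0.03]
col275: [(150, 79), (156, 75), (162, 81), (168, 75), (174, 82), (180, 77), (186, 74), (192, 72), (198, 74), (204, 60), (210, 80), (216, 134), (222, 133), (228, 133), (234, 38), (240, 163), (246, 246), (252, 247), (258, 248), (264, 237), (270, 239), (276, 238), (282, 236), (288, 227), (294, 223), (300, 217), (306, 76), (312, 76), (318, 74), (324, 70), (330, 70), (336, 72)]
col330: [(150, 78), (156, 77), (162, 79), (168, 78), (174, 77), (180, 77), (186, 59), (192, 57), (198, 60), (204, 59), (210, 131), (216, 224), (222, 52), (228, 57), (234, 53), (240, 54), (246, 58), (252, 232), (258, 55)]
B top edge x -0.0161 A top edge x 0.0107
0.06 foot x -0.0146 angle -0.014
0.066 foot x -0.0129 angle -0.029
0.068 foot x -0.0123 angle -0.034
```

It's tilting over its foot edge (the foot row moved from 194 to 213). I'll continue the arc.

Call:
drive_tool(increments=[[-0.4,0,0,0,0.3485],[-0.4,0,0,0,0.3485],[-0.4,0,0,0,0.3485],[-0.4,0,0,0,0.3485],[-0.4,0.05,0,0,0.3485],[-0.4,0.1,0,0,0.3485],[-0.4,0.1,0,0,0.3485],[0,0,0,0,0.3485]])

```text
time_s: 28.6
position: [0.5066, -0.0493, 0.07]
tcp_rot: [0.458, -0.458, -0.538, 0.539]
contact_force: [-0.1, -0.9, 2.6]
opening: 0.0299
```

```bash
python3 -c "
from h import *
r=rows();cv2.imwrite('pics/b.png',r['frame'][...,::-1])"
```

```text
pos [ 0.5066 -0.0493  0.07  ] F [-0.1 -0.9  2.6] M [-0.19  0.13 -0.01]
col275: [(150, 74), (156, 77), (162, 80), (168, 81), (174, 78), (180, 77), (186, 77), (192, 76), (198, 74), (204, 77), (210, 59), (216, 53), (222, 59), (228, 49), (234, 52), (240, 44), (246, 244), (252, 247), (258, 238), (264, 240), (270, 241), (276, 240), (282, 237), (288, 222), (294, 221), (300, 218), (306, 76), (312, 77), (318, 69), (324, 71), (330, 68), (336, 72)]
col330: [(150, 74), (156, 81), (162, 80), (168, 76), (174, 78), (180, 81), (186, 56), (192, 61), (198, 56), (204, 60), (210, 60), (216, 57), (222, 61), (228, 63), (234, 60), (240, 65), (246, 236), (252, 57), (258, 57)]
```

Call:
drive_tool(increments=[[-0.6,0.2,0,0,0.3485],[-0.6,0.25,0,0,0.3485],[-0.6,0.3,0,0,0.3485],[-0.6,0.35,0,0,0.3485],[-0.5,0.35,0,0,0.3485],[-0.5,0.4,0,0,0.3485],[-0.5,0.4,0,0,0.3485],[0,0,0,0,0.3485]])

```text
time_s: 29.45
position: [0.5127, -0.0882, 0.0471]
tcp_rot: [0.458, -0.458, -0.538, 0.539]
contact_force: [-0.0, -1.8, 1.4]
opening: 0.03
```

```bash
cat >> h.py <<'E'
def lay(thetas=np.arange(.2,1.6,.1)):
    "fit th (0=standing,pi/2=flat on B) of stop held at top centre: own x axis direction in tool"
    o=get_obs();r=cam('wrist');A=R.from_quat(np.roll(o['tcp_rot'],-1)).as_matrix()
    g=r['frame'].min(2).astype(float);hsv=cv2.cvtColor(r['frame'],cv2.COLOR_RGB2HSV)
    b=g>110; 
    n,lab,st,_=cv2.connectedComponentsWithStats(b.astype(np.uint8));
    for i in range(1,n):
        if st[i,4]>250 and 150<st[i,0]+st[i,2]/2<420: print('blob',st[i].tolist())
    for th in thetas:
        ex=np.array([-np.sin(th),-np.cos(th),0]) # own x in tool (up=-y)
        ez=np.array([np.cos(th),-np.sin(th),0])  # towards A
        ey=np.array([0,0,-1.])
        f=lambda x,y,z:np.array([0,-.036,0])+ex*(x-.051)+ey*(y-.0225)+ez*z
        P=np.array([f(.055,.0225,-.015),f(.055,.0225,.015),f(-.055,.0225,.015),f(-.04,-.0375,.015)])
        print(th.round(2),wproj(r,o,P@A.T+o['position']).round(0).tolist())
    print('pos',o['position'].round(4),'F',o['contact_force'].round(1));return r
E
python3 -c "
from h import *
r=lay(np.arange(.3,1.6,.2))"
```

```text
blob [279, 0, 102, 63, 3385]
blob [246, 244, 67, 92, 5448]
blob [223, 262, 20, 48, 495]
blob [314, 262, 20, 48, 490]
0.3 [[276.0, 251.0], [276.0, 311.0], [277.0, 269.0], [353.0, 272.0]]
0.5 [[276.0, 249.0], [276.0, 311.0], [277.0, 295.0], [354.0, 295.0]]
0.7 [[276.0, 248.0], [276.0, 309.0], [277.0, 321.0], [355.0, 318.0]]
0.9 [[276.0, 249.0], [276.0, 307.0], [277.0, 347.0], [357.0, 341.0]]
1.1 [[276.0, 251.0], [276.0, 302.0], [277.0, 372.0], [361.0, 363.0]]
1.3 [[276.0, 254.0], [276.0, 297.0], [277.0, 397.0], [365.0, 385.0]]
1.5 [[276.0, 257.0], [276.0, 291.0], [277.0, 421.0], [370.0, 405.0]]
pos [ 0.5127 -0.0882  0.0471] F [-0.  -1.8  1.4]
```

Tilt from the picture is about 0.8 rad (A-face bottom at row 336), as planned. Continuing down the arc.

Call:
drive_tool(increments=[[-0.5,0.45,0,0,0.3485],[-0.5,0.45,0,0,0.3485],[-0.4,0.5,0,0,0.3485],[-0.4,0.5,0,0,0.3485],[-0.35,0.5,0,0,0.3485],[-0.3,0.5,0,0,0.3485],[-0.25,0.5,0,0,0.3485],[0,0,0,0,0.3485]])

```text
time_s: 30.3
position: [0.5165, -0.1141, 0.0126]
tcp_rot: [0.459, -0.458, -0.538, 0.539]
contact_force: [1.2, 0.2, -0.8]
opening: 0.0299
```

```bash
python3 -c "
from h import *
r=lay(np.arange(1.1,1.6,.2))"
```

```text
blob [278, 0, 151, 99, 7103]
blob [246, 250, 73, 122, 6916]
1.1 [[276.0, 251.0], [276.0, 302.0], [277.0, 372.0], [361.0, 363.0]]
1.3 [[276.0, 254.0], [276.0, 297.0], [277.0, 397.0], [365.0, 385.0]]
1.5 [[276.0, 257.0], [276.0, 291.0], [277.0, 421.0], [370.0, 405.0]]
pos [ 0.5165 -0.1141  0.0126] F [ 1.2  0.2 -0.8]
```

Call:
drive_tool(increments=[[-0.2,0.45,0,0,0.3485],[-0.2,0.45,0,0,0.3485],[-0.15,0.45,0,0,0.3485],[-0.1,0.45,0,0,0.3485],[-0.05,0.4,0,0,0.3485],[0,0.3,0,0,0.3485],[0,0,0,0,0.3485]])

```text
time_s: 31.05
position: [0.5179, -0.1208, -0.012]
tcp_rot: [0.458, -0.458, -0.538, 0.539]
contact_force: [-0.1, 0.1, 0.1]
opening: 0.0302
```

```bash
python3 -c "
from h import *
r=lay(np.arange(1.3,1.6,.1));g=r['frame'].min(2).astype(int);print([(i,int(g[i,275])) for i in range(234,320,4)])"
```

```text
blob [279, 0, 173, 114, 9248]
blob [246, 273, 65, 99, 5051]
1.3 [[276.0, 254.0], [276.0, 297.0], [277.0, 397.0], [365.0, 385.0]]
1.4 [[276.0, 255.0], [276.0, 294.0], [277.0, 409.0], [367.0, 395.0]]
1.5 [[276.0, 257.0], [276.0, 291.0], [277.0, 421.0], [370.0, 405.0]]
1.6 [[276.0, 260.0], [276.0, 288.0], [277.0, 433.0], [374.0, 414.0]]
pos [ 0.5179 -0.1208 -0.012 ] F [-0.1  0.1  0.1]
[(234, 57), (238, 52), (242, 39), (246, 39), (250, 41), (254, 36), (258, 106), (262, 108), (266, 107), (270, 109), (274, 109), (278, 108), (282, 116), (286, 161), (290, 157), (294, 162), (298, 167), (302, 156), (306, 30), (310, 32), (314, 37), (318, 25)]
```

Call:
drive_tool(increments=[[0,0.25,0,0,0.3485],[0,0.25,0,0,0.3485],[0,0,0,0,0.3485]])

```text
time_s: 31.4
position: [0.5181, -0.1208, -0.0167]
tcp_rot: [-0.458, 0.458, 0.539, -0.539]
contact_force: [0.2, 0.2, 0.2]
opening: 0.0296
```

```bash
python3 -c "
from h import *
r=lay([]);g=r['frame'].min(2).astype(int);print([(i,int(g[i,275])) for i in range(246,320,3)])"
```

```text
blob [280, 0, 174, 114, 9492]
blob [247, 281, 64, 91, 5047]
pos [ 0.5181 -0.1208 -0.0167] F [0.2 0.2 0.2]
[(246, 39), (249, 42), (252, 43), (255, 36), (258, 105), (261, 101), (264, 106), (267, 104), (270, 104), (273, 106), (276, 106), (279, 103), (282, 128), (285, 160), (288, 170), (291, 179), (294, 163), (297, 165), (300, 157), (303, 157), (306, 30), (309, 34), (312, 33), (315, 37), (318, 35)]
```

Call:
drive_tool(increments=[[0,0.2,0,0,0.348],[0,0.2,0,0,0.348],[0,0,0,0,0.348]])

```text
time_s: 31.75
position: [0.5183, -0.121, -0.0196]
tcp_rot: [0.458, -0.458, -0.539, 0.539]
contact_force: [-3.0, -0.6, 10.1]
opening: 0.0299
```

```bash
python3 -c "
from h import *
r=lay([]);g=r['frame'].min(2).astype(int);print([(i,int(g[i,275])) for i in range(249,312,2)])"
```

```text
blob [281, 0, 176, 115, 9741]
blob [246, 284, 65, 88, 4907]
pos [ 0.5183 -0.121  -0.0196] F [-3.  -0.6 10.1]
[(249, 42), (251, 41), (253, 39), (255, 42), (257, 39), (259, 44), (261, 101), (263, 104), (265, 105), (267, 104), (269, 107), (271, 107), (273, 107), (275, 103), (277, 102), (279, 107), (281, 103), (283, 105), (285, 119), (287, 131), (289, 159), (291, 163), (293, 161), (295, 161), (297, 160), (299, 163), (301, 164), (303, 158), (305, 157), (307, 163), (309, 52), (311, 33)]
```

Firm contact: the force rose to 10 N, so it's flat on the mat. I'll back off the press, release, retreat upward and look from above.

Call:
drive_tool(increments=[[0,-0.2,0,0,0.348],[0,0,0,0,0.353],[0,0,0,0,0.37],[0,0,0,0,0.42],[0,0,0,0,0.5],[0,0,0,0,0.5],[0,-0.5,0,0,0.5],[0,-1,0,0,0.5]])

```text
time_s: 32.6
position: [0.5175, -0.1209, -0.0036]
tcp_rot: [0.459, -0.458, -0.538, 0.539]
contact_force: [-0.4, 1.0, 0.1]
opening: 0.0426
```

Call:
drive_tool(increments=[[0,-2,0,0,0.6],[0,-3,0,0,0.6],[0,-4,0,0,0.6],[0,-4,0,0,0.6],[4,-2,0,0,0.6],[4,0,0,0,0.6],[4,0,0,0,0.6],[4,0,0,0,0.6]])

```text
time_s: 33.4
position: [0.4922, 0.0384, 0.148]
tcp_rot: [-0.458, 0.459, 0.539, -0.538]
contact_force: [0.7, 0.1, -0.4]
opening: 0.0512
```

Call:
drive_tool(increments=[[4,0,0,0,0.6],[4,0,0,0,0.6],[4,0,0,0,0.6],[4,0,0,0,0.6],[4,0,0,0,0.6],[4,0,0,0,0.6],[4,0,0,0,0.6],[0,0,0,0,0.6]])

```text
time_s: 34.2
position: [0.4473, 0.3175, 0.1474]
tcp_rot: [-0.457, 0.457, 0.54, -0.539]
contact_force: [0.1, -0.6, -0.1]
opening: 0.0517
```

```bash
python3 - <<'E'
from h import *
r=cam("top");cv2.imwrite("pics/fin.png",np.vstack([cv2.resize(r['frame'][180:300,210:470],None,fx=2.5,fy=2.5,interpolation=cv2.INTER_CUBIC),cv2.resize(cam("scene")['frame'][150:360,180:560],(650,280))])[...,::-1])
go([.5,.1,.1])
for n,xy in(("L",(.476,.112)),("M",(.488,-.075)),("R",(.509,-.267))):
    u=proj(r,[[*xy,.018]])[0].astype(int);m=np.zeros((420,560));w=28
    sl=np.s_[u[1]-w:u[1]+w,u[0]-w:u[0]+w];m[sl]=white(r)[sl]
    for up in(1,0): print(n,u,"right" if up else "mirror",*fit(r,m,xy,up))
E
```

```text
pos [0.4472 0.3142 0.147 ] jawyaw -2.979 j6 [ 0.971  0.19  -0.348 -0.    -1.033 -0.808] F [ 0.5 -0.3 -0.3] open 0.0514 t 34.3
axes x [-0.162  0.987  0.   ] y [ 0.  0. -1.] z [-0.987 -0.162 -0.   ]
shift cm [-22.     4.7   -1.74] roll 0 shift after roll [-22.     4.7   -1.74]
L [259 235] right [0.479  0.1142 5.6851] 0.058
L [259 235] mirror [0.4552 0.1103 4.0749] 0.379
M [337 230] right [ 0.492  -0.0753  4.8877] 0.055
M [337 230] mirror [ 0.4726 -0.0617  3.284 ] 0.381
R [417 222] right [ 0.5133 -0.2677  7.2554] 0.077
R [417 222] mirror [ 0.5176 -0.2914 -0.6152] 0.393
```

View pics/fin.png

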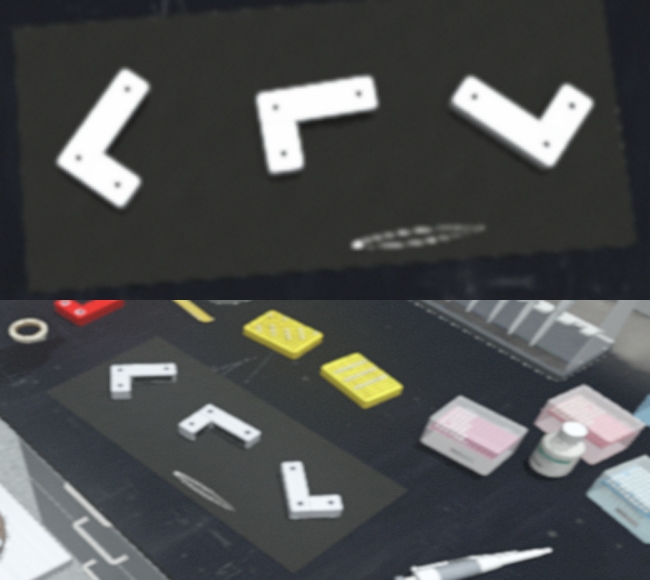

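The middle stop, at (315,120) in the upper panel, is now right-hand and flat within 1 mm of its old place. The other two haven't moved.

```bash
python3 -c "
from rig import order
print(order.sign_off())"
```

```text
the job is handed in; nothing more can be done
None
```

The middle stop was the mirrored one. I turned it over, laid it flat where it was, and handed the job in at about 34 s of the 64 s allowed.

**How:** I gripped it by a small patch at the free end and let it pivot up onto its foot. I then regripped it at the top and laid it over onto its other face while still holding it. The arm finished clear of everything, touching nothing.

**Last checks:**
- **Middle stop:** the top camera fits it as right-hand (mismatch 0.055, against 0.38 for mirrored). It lies at (0.492, -0.075), within about 1 mm of its starting (0.491, -0.076), now with its long arm pointing the other way. The 10 N press before release showed firm contact with the mat. The final picture agrees.
- **Other two stops:** both still fit as right-hand and haven't moved, to within 1 mm.

**What disagreed or went wrong:**
- **Fingertip position:** the fingertips sit roughly 32–37 mm short of the stated TCP, judging by the wrist camera and by contact. My first close therefore went above the stop without touching it.
- **Early slips:** before the pivot worked, the stop slipped in the light grip twice, staying level. The first time it fell about 5 mm to the mat, the second about 13 mm.
- **Wrist-camera tilt fit:** it read about 0.1 rad too high when the stop was flat, and fitted badly near upright. I used picture rows and the measured force there instead.

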